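# Release and slide off the filter cover of an air purifier

## Robot

A 6-joint arm with a two-finger parallel gripper is mounted at the origin on the work surface. World frame = base frame: x ahead of the robot, y to its left, z up, the work surface at z = 0. Lengths are in m, angles in degrees, forces in N, time in s.
With the tool pointing down it reaches from about 0.375 to 0.9 m from the base axis. Payload 3.1 kg.
Tool frame: the origin (TCP) lies at the very end of the fingers, on their centre line; the grasp point (between the pads) lies grip_point_offset behind it (grip_point_offset is the distance from the TCP to the grasp point, in m); z points along the fingers, y is the line along which they close (so a half turn about z gives the same grasp; the last joint's range is limited). The gripper opens to 87 mm and grips with 3 to 60 N. Pads are 19 mm wide; open, the fingers measure 117 mm over their backs; the gripper's body (75 mm by 190 mm) begins 51 mm behind the grasp point.
Start: joints at [58.413, 30.224, 82.088, -0, 67.689, -10.227], TCP at [0.228, 0.582, 0.198] pointing down, gripper open.
Joint ranges: [-176.69, 176.69], [-43.24, 126.21], [12.49, 139.97], [-82, 262], [0, 151.66], [-163.58, 163.58]. Speed limits (degrees/s): [159.86, 159.86, 180, 180, 180, 180].

## Interface

Orientations are given as a 3x3 rotation matrix whose columns are the frame's x, y, z axes.
In Python, from rig import * gives the robot as it stands.
- The arm moves only by the tool move_arm, never from a script. Its argument "increments" is a list of rows, each a list of 3 entries, a list of its own where there are three numbers: the shift along the tool's x, y, z in units of 30 mm (1.0 is 30 mm), then the turn, a rotation vector about the tool's x, y, z in units of 120 degrees (1.0 is 120 degrees), then the closure, from 0 (fully open) to 1 (shut). A call has 1 to 20 rows; each row shifts and turns the commanded pose from where the row before left it, along the tool's axes as they then stand; what a row does not reach is not made up. A row lasts 1/12 s, in which the tool goes at most 41.7 mm and 7.16 degrees, less where a joint would pass 70% of its speed; a pose out of reach is approached as far as the arm can. A call with a number of a shift or a turn outside -1 to 1 is refused whole. A call with a gripper value outside its range is refused whole. The fingers move at their own pace and stop on an object; the grip force is fixed at half the most. Time passes only in rows, so rows that do not move let the fingers close. It gives the time, the measured TCP pose, the force, the opening and the grip force at its end, in the units of the state.
- read_state(): the state, without advancing time (a new reading comes with each control period).
- capture(name): name is "scene" or "top" or "wrist"; returns a dict with "img" (384x512x3 uint8, red, green, blue), "mtx" (3x3 intrinsics, pixels), "distortion" ([k1, k2, p1, p2, k3] as OpenCV has them; the pictures are not rectified), "eye" and "rotation" of the camera in the world. Camera axes: x right, y down, z forward; pixel columns grow to the right and rows downward; lengths in m; the calibration is good to about 2 mm. A picture is of the moment at which its call begins. There is no depth.
- hand_in(): hands the job in; it is judged then, once.
Trained networks look in a picture, given as the dict that the camera call returned (one of the last four; its "shot" number tells which), for a name from the list of things; names that differ only in an ending like _2 or _b are one class to them, and where a whole thing is asked for, a point or a joint stands for the part that bears it (a point fixed in the world has none). Each returns a list of dicts, best first, with "confidence" (0 to 1); they miss things now and then, are a little off and sometimes report something else, mostly with a low value. They report only what shows in the picture. A call takes as long as a camera call. They do not tell look-alikes from the thing itself.
- search_frame(picture, label): "extent" ([left, top, right, bottom] as shares, 0 to 1, of the picture: columns of its width, rows of its height, round what is visible of it).
- pinpoint(picture, label): "xy" ([column, row] as shares, 0 to 1, of the picture: columns of its width, rows of its height: a listed point, or the origin of a listed thing).
The state is a dict: "time_s": time; "joint_positions": joint angles; "qvel": joint speeds; "tau": joint torques, N m; "position": TCP position; "tcp_rot": TCP orientation; "force": force on the tool from outside, world axes, zero at the start; "moment": the same for the moment, N m; "opening": opening from 0.0 (shut) to 1.0 (fully open); "grasp_force": force on a finger pad.
Only numpy, scipy, OpenCV 4.12 (cv2) and the standard library are available. Lean on these libraries where they do the work, as an engineer would, in place of code of your own. Each camera call takes 0.05 s, during which the arm holds its last target. There are 200 camera calls.

## Task

On the white air-purifier housing in the middle of the bench, press the snap tab all the way in with a fingertip, then push the released filter cover along its guides, off its seat, until the filter opening is completely uncovered. Only press and push: do not lift, carry or tip the cover; leave it lying flat on its runners on top of the housing, and leave the other things on the bench where they are.

Things in the scene. Friction and masses are not known exactly. Their poses are not given: they have to be found in the camera images.
- unit: white appliance housing, 270 (x) x 190 (y) x 90 mm high, fixed to the bench. Origin: centre of its underside, z up, x = the direction in which the cover slides off. Its flat top is at z = 90 mm; a channel runs along x on it, centred on y = 0. Its -x end, behind the cover, is open: 30 mm of bare flat top, room for a fingertip. Two 6 mm high runners carry the cover's side edges.
- channel (a point): point on the channel's middle line at the flat top's height, above the housing's origin. Side guides stand 52 mm to either side (104 mm apart inside), 19 mm high. At housing x = -94 to -30 mm each guide has a lip 19 to 23 mm above the flat top, reaching in to 45 mm from the middle line, which holds the seated cover down.
- end_stop (a point): middle of the top edge of the end stop's near face: a bar across the channel, 10 mm thick, 22 mm high above the flat top, at housing x = 118 mm; it stops the cover after 133 mm of sliding
- cover: white filter cover with dark slots, loose, 90 (x) x 100 (y) x 10 mm, about 120 g. Origin: centre of its underside; axes as the housing's. Seated: x = -60, y = 0, z = 96 mm in the housing's frame. Slides easily (1 to 2 N) but the standing tab blocks it after 3 mm. The opening is all uncovered beyond housing x = +15 mm (75 mm of sliding); go 10 mm or more farther to be sure.
- push_face (a point): middle of the cover's upright rear (-x) face, 9 mm above its underside: the place to push on, towards +x. The cover's edge and an 8 mm thick ridge on it together make this face 18 mm high and 60 mm wide, from 6 to 24 mm above the flat top.
- tab (a joint): how far the snap tab is pressed in, m: 0 = standing up, 0.010 = fully in (hard stop). It takes about 4 N to move and stays where it is left (no return spring). The cover passes over it from 0.0085 on.
- tab_top (a point): centre of the top face of the snap tab: a white block 38 (x) x 36 (y) mm with three fine ribs, in the channel 3 mm in front (+x) of the seated cover. Its top is 14 mm above the flat top (2 mm below the cover's upper face) when up and 4 mm above it when in; it is pressed straight down. The point moves with the tab.
- opening (a point): centre of the rectangular filter opening in the housing's flat top, 65 (x) x 72 (y) mm, under the seated cover; its floor is the filter, 18 to 14 mm below the flat top
- screwdriver: black-handled screwdriver, 180 mm long, lying beside the appliance on its -y side; bystander. Origin: on the bench under it
- pot: black open cup, 52 mm wide, 50 mm high, on the +y side of the appliance; bystander. Origin: centre of its underside
- fan: black square fan, 60 x 60 x 25 mm, lying flat on the +y side of the appliance; bystander. Origin: centre of its underside
- flask: white bottle with black cap, 60 mm wide, 130 mm high, standing well aside; bystander. Origin: centre of its underside
- can: bare aluminium can, 52 mm wide, 120 mm high, standing well aside; bystander. Origin: centre of its underside
- thumbscrew: loose steel thumbscrew blank, 20 mm wide, 16 mm high, standing on the housing's flat top outside the -y side guide; bystander. Origin: centre of its underside
Not all that is in view belongs to the job. Of the things shaped like the cover, the white one is meant.

How it is judged (in metres and radians):
On the way, in this order (a step that is already met when the one before it is completed fails the run):
1. the tab is pressed fully in while the cover is still on its seat (value of joint tab above 0.0085 m and x of cover in the frame of unit below -0.053 m), for 0.1 s.
2. the cover has been slid off its seat, flat, and the opening is uncovered (x of cover in the frame of unit above 0.022 m and z of cover in the frame of unit between 0.092 and 0.1 m and angle between cover's own z axis and vertical below 0.06 rad), for 0.2 s.
At the end, for the whole second after the job is handed in: The cover's origin is more than 22 mm along +x of the housing's frame (opening uncovered with 7 mm to spare), within 6 mm of the channel's middle line, 92 to 100 mm above the housing's underside, level within 0.06 rad and at rest; the tab is still in (over 7.5 mm) (all of step 2 and value of joint tab above 0.0075 m and linear speed of cover below 0.01 m/s and y of cover in the frame of unit between -0.006 and 0.006 m); the robot touches nothing.
It fails at once if the cover is lifted more than 14 mm off its runners (z of cover in the frame of unit above 0.11 m).
It fails at once if the cover is tipped (angle between cover's own z axis and vertical above 0.2 rad).
It fails at once if a bystander is shifted by more than 25 mm or knocked over (distance of any of screwdriver, pot, fan, flask, can, thumbscrew from where it was at the start of the episode above 0.025 m or angle between any of pot, fan, flask, can, thumbscrew's own z axis and vertical above 0.4 rad).
It also fails if it takes over 38 s, if anything falls off the work surface, if the arm or the gripper's body presses on something with over 40 N, if the wrist force passes 120 N, or if a joint passes its speed limit or range.

## Working session

There is one attempt and no reset: what is moved stays moved. The work goes in short steps, Python scripts to look and compute and a tool call to move; the robot and the scene stay as the last step left them, time stands still between calls to the robot, and variables do not carry over. Pictures are saved under pics/ and viewed, at most 10 in all, crops included, and the job is handed in when it is done.

Besides the shell and the picture viewer there is one more tool, called after ">>>" in YAML: its name, and indented under it one key for each argument. move_arm: Moves the arm, as the interface text tells. Its arguments: {"type":"object","properties":{"increments":{"type":"array"}},"required":["increments"]}

```bash
mkdir -p pics
cat > h.py <<'E'
from rig import *
import numpy as np, cv2
def ray(p,xy):
    h,w=p["img"].shape[:2]
    uv=np.array([[[xy[0]*w,xy[1]*h]]],float)
    n=cv2.undistortPoints(uv,np.array(p["mtx"]),np.array(p["distortion"]))[0,0]
    d=np.array(p["rotation"])@np.array([n[0],n[1],1]);return np.array(p["eye"]),d/np.linalg.norm(d)
def onz(p,xy,z):
    e,d=ray(p,xy);return e+d*(z-e[2])/d[2]
def tri(rs):
    A=0;b=0
    for e,d in rs:
        M=np.eye(3)-np.outer(d,d);A=A+M;b=b+M@e
    return np.linalg.solve(A,b)
E
python3 - <<'E'
from h import *
ps={n:capture(n) for n in("scene","top","wrist")}
for n,p in ps.items():
    print(n,np.round(p["eye"],3))
    for l,z in [("unit",0),("channel",.09),("end_stop",.112),("cover",.096),("push_face",.105),("tab_top",.104),("opening",.09),("thumbscrew",.09),("pot",0),("fan",0),("flask",0),("can",0),("screwdriver",0)]:
        for r in pinpoint(p,l)[:2]: print(l,np.round(r["xy"],3),round(r["confidence"],2),np.round(onz(p,r["xy"],z),3))
im=np.hstack([cv2.resize(ps[n]["img"],(400,300)) for n in("scene","top")])
cv2.imwrite("pics/a.png",cv2.resize(ps["top"]["img"],(800,600))[:,:,::-1])
cv2.imwrite("pics/b.png",im[:,:,::-1])
s=read_state();print(s["time_s"],s["position"],s["tcp_rot"],s["force"])
E
```

```text
scene [ 1.439 -0.531  1.027]
unit [0.581 0.544] 0.85 [0.563 0.079 0.   ]
unit [0.576 0.538] 0.26 [0.55  0.078 0.   ]
channel [0.585 0.493] 0.73 [0.567 0.081 0.09 ]
channel [0.591 0.461] 0.68 [0.521 0.124 0.09 ]
end_stop [0.58  0.539] 0.69 [0.652 0.015 0.112]
cover [0.679 0.433] 0.98 [0.56  0.281 0.096]
cover [0.48  0.678] 0.85 [ 0.741 -0.208  0.096]
push_face [0.68  0.457] 0.94 [0.607 0.244 0.105]
push_face [0.539 0.384] 0.93 [0.35  0.124 0.105]
tab_top [0.584 0.482] 0.63 [0.562 0.082 0.104]
tab_top [0.583 0.498] 0.17 [0.586 0.063 0.104]
opening [0.591 0.454] 0.9 [0.509 0.131 0.09 ]
thumbscrew [0.533 0.508] 0.53 [ 0.547 -0.007  0.09 ]
pot [0.675 0.524] 0.67 [0.618 0.239 0.   ]
fan [0.666 0.592] 0.88 [0.708 0.15  0.   ]
fan [0.587 0.489] 0.47 [0.48  0.147 0.   ]
flask [0.271 0.676] 0.95 [ 0.497 -0.452  0.   ]
can [0.764 0.465] 0.72 [0.608 0.454 0.   ]
can [0.27  0.672] 0.28 [ 0.492 -0.452  0.   ]
screwdriver [0.667 0.523] 0.67 [0.61  0.229 0.   ]
screwdriver [0.504 0.53 ] 0.66 [ 0.471 -0.022  0.   ]
top [ 0.356 -0.004  1.066]
unit [0.435 0.42 ] 0.58 [0.561 0.08  0.   ]
channel [0.42  
[... 347 characters left out ...]
511 0.123 0.104]
opening [0.398 0.455] 0.59 [0.507 0.123 0.09 ]
thumbscrew [0.502 0.412] 0.55 [ 0.552 -0.02   0.09 ]
thumbscrew [0.475 0.313] 0.54 [0.658 0.018 0.09 ]
pot [0.334 0.365] 0.52 [0.625 0.236 0.   ]
fan [0.389 0.297] 0.75 [0.705 0.153 0.   ]
fan [0.504 0.504] 0.44 [ 0.465 -0.024  0.   ]
flask [0.784 0.479] 0.74 [ 0.492 -0.449  0.   ]
can [0.197 0.372] 0.75 [0.619 0.45  0.   ]
screwdriver [0.501 0.505] 0.73 [ 0.463 -0.019  0.   ]
wrist [0.16  0.607 0.384]
2.1 [0.22759529 0.58204975 0.19785265] [[-9.31309564e-01  3.64228632e-01 -8.31305930e-07]
 [ 3.64228632e-01  9.31309564e-01 -1.11038604e-05]
 [-3.27014073e-06 -1.06439168e-05 -1.00000000e+00]] [ 0.63821732  0.0802099  -0.82108281]
```

View pics/a.png

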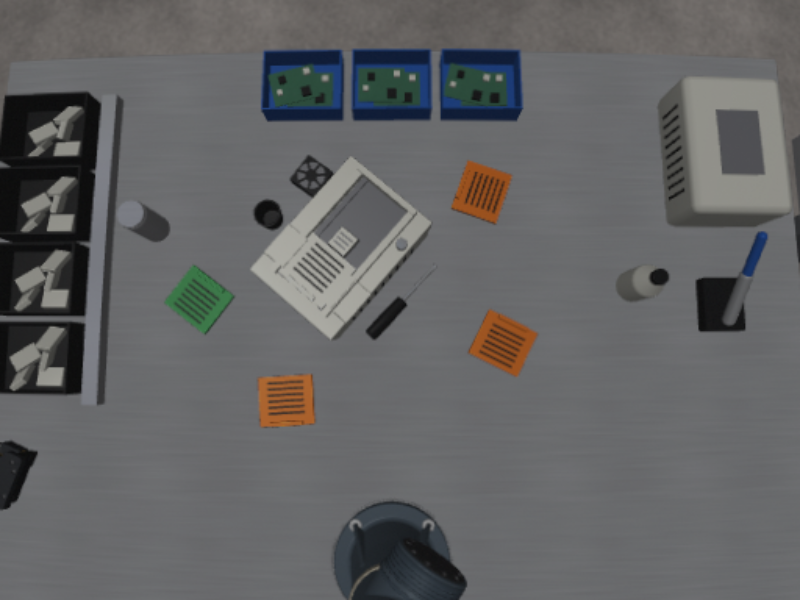

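View pics/b.png

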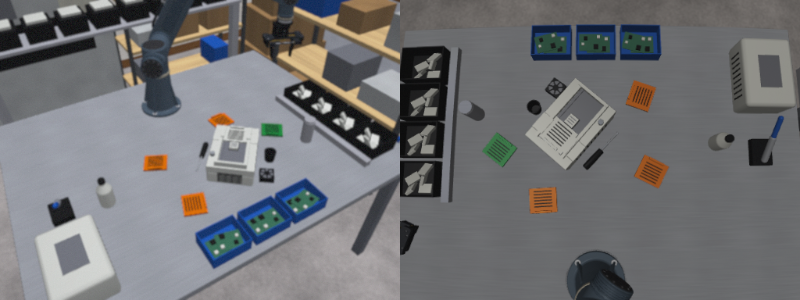

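Top view: the housing is centred near (340,248) px in the enlarged view. The cover is at (320,262), the tab at (343,240) and the end stop up-right near (395,190), so housing +x points up-right, at a yaw of about -38°. The orange and green covers are look-alikes. Next I'll move above the housing for a close look.

>>> move_arm:
  increments:
    - [[-0.97,-0.68,-0.06],[0,0,0],1]
    - [[-0.97,-0.68,-0.06],[0,0,0],1]
    - [[-0.97,-0.68,-0.06],[0,0,0],1]
    - [[-0.97,-0.68,-0.06],[0,0,0],1]
    - [[-0.97,-0.68,-0.06],[0,0,0],1]
    - [[-0.97,-0.68,-0.06],[0,0,0],1]
    - [[-0.97,-0.68,-0.06],[0,0,0],1]
    - [[-0.97,-0.68,-0.06],[0,0,0],1]
    - [[-0.97,-0.68,-0.06],[0,0,0],1]
    - [[-0.97,-0.68,-0.06],[0,0,0],1]
    - [[-0.97,-0.68,-0.06],[0,0,0],1]
    - [[-0.97,-0.68,-0.06],[0,0,0],1]
    - [[-0.97,-0.68,-0.06],[0,0,0],1]
    - [[-0.97,-0.68,-0.06],[0,0,0],1]
    - [[-0.97,-0.68,-0.06],[0,0,0],1]
    - [[-0.97,-0.68,-0.06],[0,0,0],1]
    - [[-0.97,-0.68,-0.06],[0,0,0],1]
    - [[0,0,0],[0,0,0.046],1]
    - [[0,0,0],[0,0,0.046],1]
    - [[0,0,0],[0,0,0.046],1]

```text
time_s: 3.77
position: [0.5625, 0.0778, 0.2284]
tcp_rot: [[-0.785, 0.62, -0.0], [0.62, 0.785, 0.0], [0.0, 0.0, -1.0]]
force: [-0.8, 0.2, 0.0]
opening: 0.003
grasp_force: 0.0
```

Run:
```python
from h import *
p=capture("wrist");print(np.round(p["eye"],3),np.round(p["rotation"],3))
for l,z in [("channel",.09),("end_stop",.112),("cover",.096),("push_face",.105),("tab_top",.104),("opening",.09),("thumbscrew",.09)]:
    for r in pinpoint(p,l)[:2]: print(l,np.round(r["xy"],3),round(r["confidence"],2),np.round(onz(p,r["xy"],z),4))
cv2.imwrite("pics/c.png",cv2.resize(p["img"],(800,600))[:,:,::-1])
s=read_state();print(s["time_s"],s["position"],np.round(s["tcp_rot"],4),s["force"])
```

```text
[0.506 0.122 0.415] [[ 0.62   0.756  0.208]
 [ 0.785 -0.598 -0.164]
 [ 0.     0.265 -0.964]]
channel [0.507 0.43 ] 0.98 [0.5593 0.0893 0.09  ]
cover [0.51  0.268] 0.64 [0.5111 0.1284 0.096 ]
cover [0.016 0.504] 0.6 [ 0.4187 -0.1352  0.096 ]
push_face [0.507 0.145] 0.85 [0.4775 0.1527 0.105 ]
push_face [0.038 0.579] 0.73 [ 0.4491 -0.143   0.105 ]
tab_top [0.501 0.459] 0.93 [0.564  0.0812 0.104 ]
thumbscrew [0.351 0.578] 0.44 [ 0.5548 -0.0177  0.09  ]
4.1667 [0.56193631 0.07914696 0.22850844] [[-7.898e-01  6.134e-01  1.000e-04]
 [ 6.134e-01  7.898e-01 -0.000e+00]
 [-1.000e-04  0.000e+00 -1.000e+00]] [0.01700136 0.04857804 0.06049123]
```

View pics/c.png

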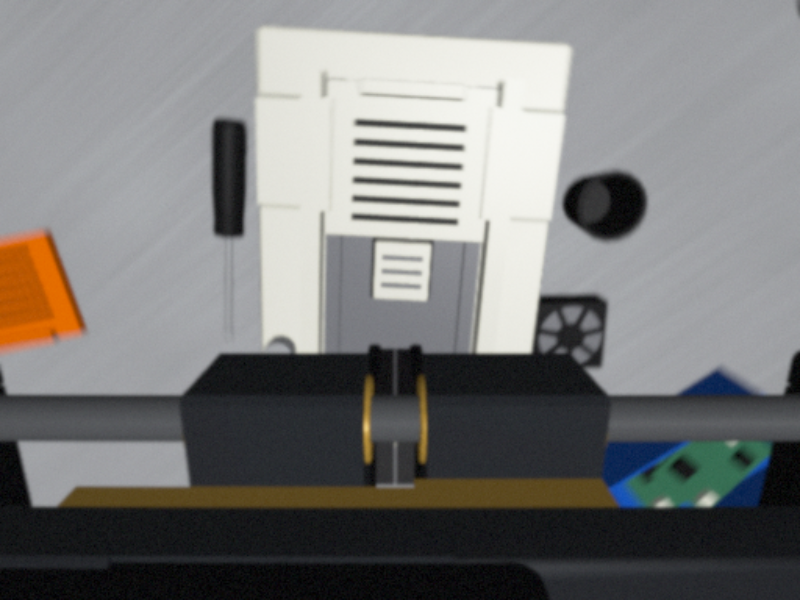

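The wrist view is clear. The cover spans (328,80) to (485,240), and the tab block has corners (375,239), (434,241), (428,301) and (372,297). The housing is turned about 3° relative to the tool. I'll compute that from these pixels.

Run:
```python
from h import *
p=capture("wrist")
f=lambda u,v,z:onz(p,[u/800,v/600],z)[:2]
ang=lambda d:np.degrees(np.arctan2(d[1],d[0]))
for a,b in [((355,122),(466,128)),((357,141),(464,148)),((355,160),(463,167)),((352,216),(458,222))]:
    A,B=f(*a,.106),f(*b,.106);print("slot",ang(B-A)-90,np.round((A+B)/2,4))
for a,b,z in [((262,28),(571,45),.09),((320,212),(325,352),.109),((486,222),(474,352),.109),((262,30),(262,350),.09),((571,45),(534,350),.09)]:
    A,B=f(*a,z),f(*b,z);print(a,b,np.round(A,4),np.round(B,4),ang(B-A))
T=np.array([f(u,v,.104) for u,v in [(375,239),(434,241),(428,301),(372,297)]])
print("tab",T.mean(0),np.round(np.linalg.norm(T-np.roll(T,1,0),axis=1),4),ang(T[1]-T[0])-90,ang(T[2]-T[1]))
print("ridge/rear",f(362,93,.114),f(464,99,.114))
g=p["img"].copy();cv2.imwrite("pics/d.png",cv2.resize(g[30:210,150:390],(800,600),interpolation=cv2.INTER_CUBIC)[:,:,::-1])
```

```text
slot -40.774299800518136 [0.4947 0.1428]
slot -41.42550867040819 [0.5035 0.1361]
slot -41.42880862491767 [0.5116 0.1288]
slot -41.072810058402176 [0.5364 0.1067]
(262, 28) (571, 45) [0.3969 0.1076] [0.5168 0.247 ] 49.30982019216881
(320, 212) (325, 352) [0.5009 0.0685] [0.5727 0.0123] -38.05714158944965
(486, 222) (474, 352) [0.5679 0.1449] [0.6329 0.0897] -40.37382902118132
(262, 30) (262, 350) [0.3977 0.1069] [ 0.5488 -0.0284] -41.832283572940035
(571, 45) (534, 350) [0.5168 0.247 ] [0.6654 0.1216] -40.17108173384237
tab [0.56113276 0.08545462] [0.0378 0.0371 0.0393 0.0364] -39.8057214136146 -42.33792322353755
ridge/rear [0.4645093  0.13104651] [0.50240943 0.17467068]
```

View pics/d.png

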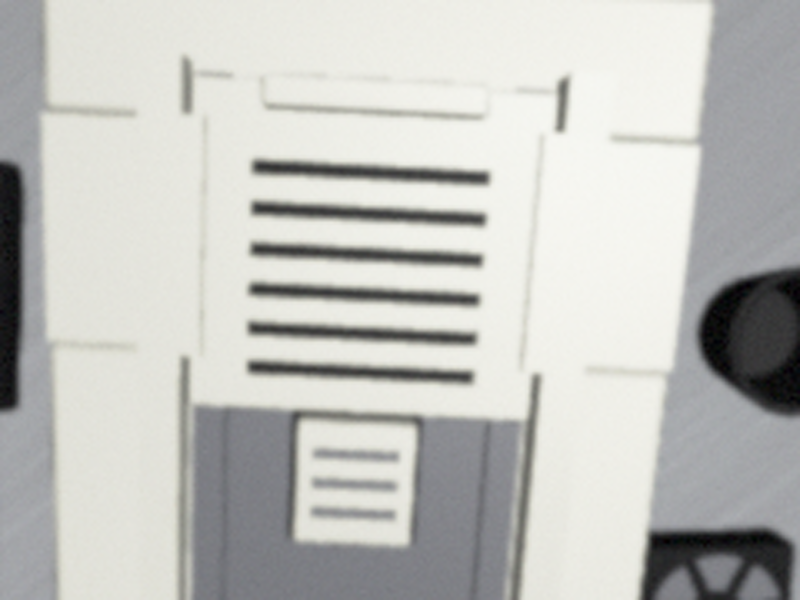

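>>> move_arm:
  increments:
    - [[0,0,0],[0,0,0.027],1]
    - [[0.05,0.15,0.6],[0,0,0],1]
    - [[0,0,0.9],[0,0,0],1]
    - [[0,0,0.9],[0,0,0],1]
    - [[0,0,0.9],[0,0,0],1]
    - [[0,0,0.6],[0,0,0],1]
    - [[0,0,0],[0,0,0],1]

```text
time_s: 4.8
position: [0.5606, 0.0835, 0.1077]
tcp_rot: [[-0.753, 0.658, -0.008], [0.658, 0.753, 0.0], [0.007, -0.005, -1.0]]
force: [-0.7, -0.9, -0.7]
opening: 0.002
grasp_force: 0.0
```

Run:
```python
from h import *
p=capture("wrist")
cv2.imwrite("pics/e.png",cv2.resize(p["img"],(800,600))[:,:,::-1])
s=read_state();print(s["time_s"],s["position"],np.round(s["tcp_rot"],4),s["force"])
o=np.array([.5578,.0887]);y=np.radians(-41.1);R=np.array([[np.cos(y),np.sin(y)],[-np.sin(y),np.cos(y)]])
print(R@(s["position"][:2]-o))
```

```text
4.85 [0.56217601 0.08344745 0.10967617] [[-7.533e-01  6.577e-01 -4.900e-03]
 [ 6.577e-01  7.533e-01  2.000e-04]
 [ 3.800e-03 -3.100e-03 -1.000e+00]] [0.37542353 0.15344922 0.41991346]
[ 0.0067505  -0.00108144]
```

View pics/e.png

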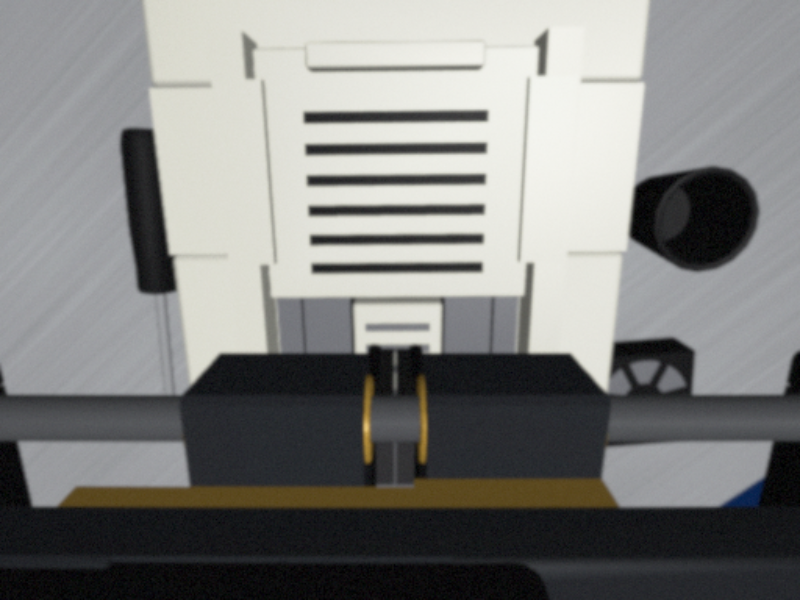

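The tool is centred on the tab (column 397) and square to the housing, so I'll press it now.

>>> move_arm:
  increments:
    - [[0,0,0.1],[0,0,0],1]
    - [[0,0,0.1],[0,0,0],1]
    - [[0,0,0.1],[0,0,0],1]
    - [[0,0,0.1],[0,0,0],1]
    - [[0,0,0.1],[0,0,0],1]
    - [[0,0,0.05],[0,0,0],1]
    - [[0,0,0],[0,0,0],1]

```text
time_s: 5.43
position: [0.5636, 0.0833, 0.0947]
tcp_rot: [[-0.753, 0.658, -0.0], [0.658, 0.753, 0.0], [0.0, -0.0, -1.0]]
force: [-0.6, 0.2, 0.2]
opening: 0.008
grasp_force: 0.0
```

>>> move_arm:
  increments:
    - [[0,0,0.04],[0,0,0],1]
    - [[0,0,0.04],[0,0,0],1]
    - [[0,0,0],[0,0,0],1]

```text
time_s: 5.68
position: [0.5637, 0.0833, 0.0924]
tcp_rot: [[-0.753, 0.658, -0.0], [0.658, 0.753, -0.0], [0.0, -0.0, -1.0]]
force: [-0.2, 0.1, -0.3]
opening: 0.004
grasp_force: 0.0
```

Run:
```python
from h import *
p=capture("wrist");q=capture("scene")
for n,c in(("wrist",p),("scene",q)):
    for l in("tab_top","cover"):
        for r in pinpoint(c,l)[:2]: print(n,l,np.round(r["xy"],3),round(r["confidence"],2),[np.round(onz(c,r["xy"],z),4) for z in(.104,.094)])
a=cv2.resize(p["img"],(400,300));b=cv2.resize(q["img"][140:260,220:380],(400,300))
cv2.imwrite("pics/f.png",np.hstack([cv2.resize(p["img"][160:280,170:340],(400,300)),b])[:,:,::-1])
s=read_state();print(s["time_s"],s["position"],s["force"],s["tau"])
```

```text
wrist tab_top [0.486 0.6  ] 0.65 [array([0.5625, 0.0809, 0.104 ]), array([0.5656, 0.0781, 0.094 ])]
wrist cover [0.486 0.278] 0.68 [array([0.5094, 0.1275, 0.104 ]), array([0.5094, 0.1273, 0.094 ])]
scene tab_top [0.581 0.488] 0.66 [array([0.5699, 0.0716, 0.104 ]), array([0.5605, 0.0781, 0.094 ])]
scene tab_top [0.766 0.46 ] 0.39 [array([0.687 , 0.3627, 0.104 ]), array([0.6788, 0.3723, 0.094 ])]
scene cover [0.391 0.545] 0.91 [array([ 0.4995, -0.2369,  0.104 ]), array([ 0.4893, -0.2337,  0.094 ])]
scene cover [0.67 0.44] 0.9 [array([0.5722, 0.252 , 0.104 ]), array([0.5628, 0.2605, 0.094 ])]
5.9833 [0.56390219 0.08326001 0.09262782] [-0.50375168 -0.09093697  0.01563217] [-1.31207475e-03 -4.19746292e+01 -1.26328272e+01  1.40357169e-02
  8.33276776e-02 -2.87021726e-05]
```

View pics/f.png

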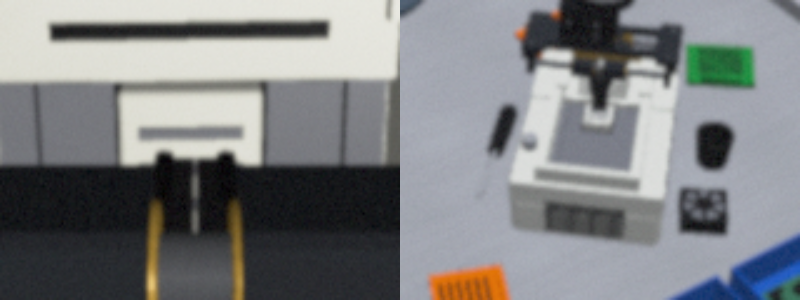

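The fingertip sits on the tab but there's no hard-stop force yet, so I'll press further in small steps.

>>> move_arm:
  increments:
    - [[0,0,0.05],[0,0,0],1]
    - [[0,0,0.05],[0,0,0],1]

```text
time_s: 6.15
position: [0.564, 0.0833, 0.0896]
tcp_rot: [[-0.753, 0.658, 0.0], [0.658, 0.753, -0.0], [-0.0, 0.0, -1.0]]
force: [-0.2, 0.3, -0.1]
opening: 0.008
grasp_force: 0.0
```

```bash
cat >> h.py <<'E'
O=np.array([.5578,.0887,0]);Y=np.radians(-41.1);RH=np.array([[np.cos(Y),-np.sin(Y),0],[np.sin(Y),np.cos(Y),0],[0,0,1]])
def proj(p,P):
    R=np.array(p["rotation"]).T;P=np.atleast_2d(P)
    return cv2.projectPoints((P-np.array(p["eye"]))@R.T,np.zeros(3),np.zeros(3),np.array(p["mtx"]),np.array(p["distortion"]))[0][:,0]
def box(x0,x1,y0,y1,z): return np.array([[x0,y0,z],[x1,y0,z],[x1,y1,z],[x0,y1,z]])/1e3@RH.T+O
def overlay(p,boxes,pts,c,k,name):
    im=cv2.resize(p["img"],None,fx=k,fy=k,interpolation=cv2.INTER_CUBIC)[:,:,::-1].copy()
    for b,col in boxes: cv2.polylines(im,[np.int32(proj(p,b)*k+k/2)],True,col,1)
    for q in pts: cv2.circle(im,tuple(int(v) for v in proj(p,q)[0]*k),3,(0,0,255),-1)
    x,y,w,h=c;cv2.imwrite(name,im[int(y*k):int((y+h)*k),int(x*k):int((x+w)*k)])
E
python3 - <<'E'
from h import *
s=read_state();p=capture("scene")
B=[(box(-135,135,-95,95,90),(0,255,0)),(box(-105,-15,-50,50,106),(255,0,0)),(box(-12,26,-18,18,104),(0,0,255)),(box(-12,26,-18,18,94),(255,0,255)),(box(118,128,-52,52,112),(0,200,255)),(box(-135,135,-95,95,0),(0,255,0))]
overlay(p,B,[s["position"]],(225,150,130,97),6,"pics/g.png");print(s["force"])
E
```

```text
[-0.18916903  0.25509619 -0.14485072]
```

View pics/g.png

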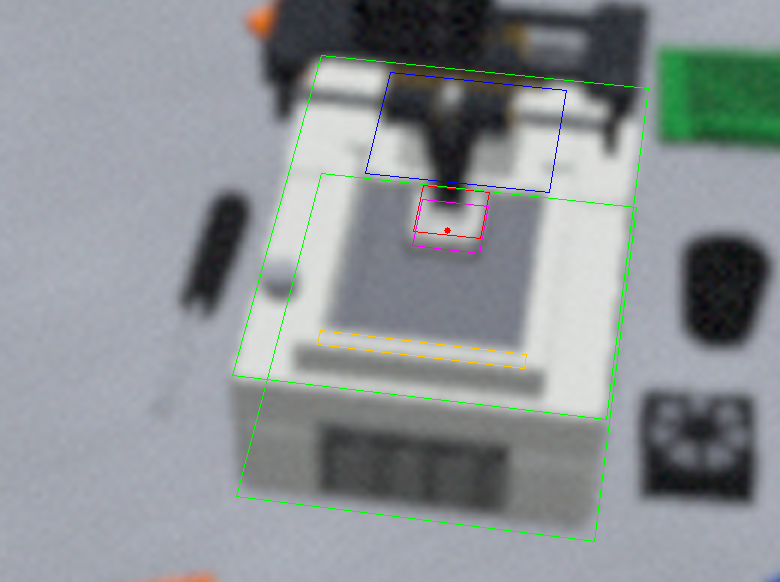

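Run:
```python
from h import *
s=read_state();p=capture("wrist");T=s["position"];R=np.array(s["tcp_rot"])
B=[(box(-105,-15,-50,50,106),(255,0,0)),(box(-12,26,-18,18,104),(0,0,255)),(box(-12,26,-18,18,94),(255,0,255))]
P=[T,T+R@[0,.015,0],T-R@[0,.015,0],T-R@[0,0,.02]]
print(np.round(np.vstack([proj(p,q) for q in P])*800/512))
overlay(p,B,P,(0,0,512,384),1.5625,"pics/i.png")
print(s["time_s"],T,s["force"])
```

```text
[[396. 347.]
 [433. 347.]
 [358. 347.]
 [396. 367.]]
6.2 [0.56364184 0.08329601 0.08919302] [ 0.28099797  0.5927108  -0.5991042 ]
```

View pics/i.png

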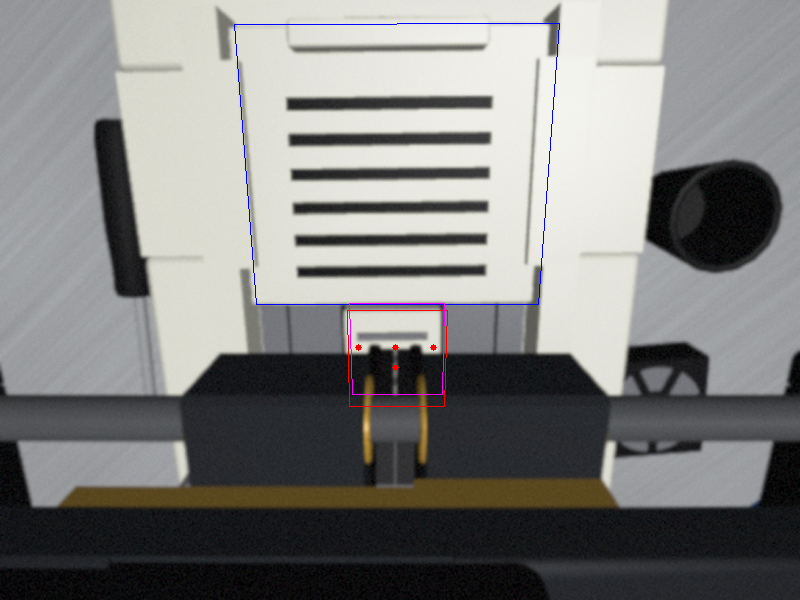

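The wrist overlay fits the cover, but the scene view shows the tip higher than reported, and the tab still looks up. With zero force, the fingertip hasn't made contact, so I'll keep feeling downward.

>>> move_arm:
  increments:
    - [[0,0,0.05],[0,0,0],1]
    - [[0,0,0.05],[0,0,0],1]
    - [[0,0,0],[0,0,0],1]

```text
time_s: 6.5
position: [0.5636, 0.0833, 0.0862]
tcp_rot: [[-0.753, 0.658, -0.001], [0.658, 0.753, 0.0], [0.001, -0.0, -1.0]]
force: [0.1, 0.3, 0.1]
opening: 0.01
grasp_force: 0.0
```

>>> move_arm:
  increments:
    - [[0,0,0.05],[0,0,0],1]
    - [[0,0,0.05],[0,0,0],1]

```text
time_s: 6.67
position: [0.5639, 0.0833, 0.0835]
tcp_rot: [[-0.753, 0.658, 0.0], [0.658, 0.753, -0.0], [-0.0, 0.0, -1.0]]
force: [0.3, -0.1, 0.2]
opening: 0.006
grasp_force: 0.0
```

Run:
```python
from h import *
s=read_state();p=capture("wrist");q=capture("scene")
g=cv2.cvtColor(p["img"],cv2.COLOR_RGB2GRAY)
print(s["position"],s["force"])
# cover-front rows: profile across tab and guides; model columns for comparison
for r in (170,180,188,196,200,206,212):print(r,' '.join(str(v) for v in g[r,140:370:3]))
for z in(106,104,94,109): 
  for y in (-50,-18,18,50):print(z,y,np.round(proj(p,box(-15,-12,y,y,z)[:2]),1).tolist())
c=q["img"][175:200,285:312];print(cv2.cvtColor(c,cv2.COLOR_RGB2GRAY)[:,::2])
print(proj(q,s["position"]),[proj(q,box(8,8,0,0,z)[:1])[0].round(1) for z in(94,104,114)])
```

```text
[0.56389881 0.08327296 0.08347727] [ 0.33162264 -0.10591013  0.212504  ]
170 218 218 219 218 219 219 211 162 220 220 221 221 223 222 224 222 220 220 218 220 219 219 219 218 219 220 219 220 220 220 220 221 220 218 216 218 215 217 212 214 211 209 206 209 205 205 206 203 205 199 201 198 200 198 199 198 199 199 227 227 229 227 228 228 228 228 189 225 225 224 225 230 230 231 230 230 230
180 218 218 220 206 124 123 209 221 220 222 220 222 221 222 222 221 202 194 196 202 201 201 202 202 204 201 204 204 205 206 206 208 206 207 208 210 212 212 213 215 214 213 216 216 218 218 217 218 221 220 221 223 222 224 224 223 224 223 226 228 228 225 227 227 227 227 228 227 133 94 214 231 231 231 230 230 229
188 218 219 219 216 136 121 198 219 220 221 220 220 221 220 221 221 221 221 223 223 220 222 221 222 220 221 221 222 223 221 223 223 223 223 222 223 225 223 223 225 224 224 222 222 225 224 224 224 223 225 224 223 225 225 225 224 226 225 226 224 225 226 226 226 227 225 225 221 106 103 222 228 230 229 230 229 229
196 219 221 218 217 160 119 163 196 196 196 194 190 190 188 183 188 185 183 184 182 180 180 
[... 2660 characters left out ...]
 127 127]
 [124 123 126 120 122 131 140 146 147 143 113 127 126 128]
 [122 124 127 120 105 111 115 117 120 119 116 129 121 130]
 [123 126 126 127 114 114 109 110 110 106 115 126 124 127]
 [124 126 127 127 121 123 122 114 114 110 121 127 127 126]
 [125 128 128 127 126 125 125 123 124 121 126 125 129 125]
 [124 125 127 129 127 125 127 127 123 126 125 128 124 125]
 [123 130 126 129 127 126 125 127 127 126 124 124 124 130]
 [123 123 127 125 128 125 126 126 126 128 126 128 126 124]
 [127 125 128 127 128 124 124 127 129 121 127 128 129 125]
 [126 125 125 126 127 125 127 129 128 128 125 127 127 123]]
[[299.50162545 189.86619918]] [array([299.6, 187.4]), array([299.7, 185. ]), array([299.8, 182.7])]
```

Both cameras are consistent with the closed fingertip ending about 17–20 mm short of the reported TCP, so contact should come soon. I'll keep stepping and watch the force.

>>> move_arm:
  increments:
    - [[0,0,0.05],[0,0,0],1]
    - [[0,0,0.05],[0,0,0],1]
    - [[0,0,0.05],[0,0,0],1]

```text
time_s: 7.02
position: [0.5639, 0.0833, 0.0789]
tcp_rot: [[-0.753, 0.658, 0.0], [0.658, 0.753, 0.0], [-0.0, 0.0, -1.0]]
force: [-0.2, -0.5, 2.0]
opening: 0.005
grasp_force: 1.2
```

>>> move_arm:
  increments:
    - [[0,0,0.05],[0,0,0],1]
    - [[0,0,0.05],[0,0,0],1]

```text
time_s: 7.18
position: [0.5639, 0.0833, 0.0763]
tcp_rot: [[-0.753, 0.658, 0.0], [0.658, 0.753, -0.0], [-0.0, 0.0, -1.0]]
force: [-0.4, 0.1, 4.0]
opening: 0.007
grasp_force: 2.1
```

>>> move_arm:
  increments:
    - [[0,0,0.05],[0,0,0],1]
    - [[0,0,0.05],[0,0,0],1]

```text
time_s: 7.35
position: [0.5639, 0.0833, 0.0732]
tcp_rot: [[-0.753, 0.658, 0.0], [0.658, 0.753, -0.0], [-0.0, 0.0, -1.0]]
force: [-0.1, -0.7, 4.2]
opening: 0.005
grasp_force: 2.1
```

4 N means the tab is moving. Contact was at a reported z of about 0.079, so the end stop should be near 0.069.

>>> move_arm:
  increments:
    - [[0,0,0.05],[0,0,0],1]
    - [[0,0,0.05],[0,0,0],1]

```text
time_s: 7.52
position: [0.5639, 0.0833, 0.07]
tcp_rot: [[-0.753, 0.658, 0.0], [0.658, 0.753, -0.0], [-0.0, 0.0, -1.0]]
force: [-1.5, -0.6, 4.4]
opening: 0.004
grasp_force: 2.1
```

>>> move_arm:
  increments:
    - [[0,0,0.03],[0,0,0],1]
    - [[0,0,0.03],[0,0,0],1]

```text
time_s: 7.68
position: [0.5639, 0.0833, 0.0696]
tcp_rot: [[-0.753, 0.658, 0.0], [0.658, 0.753, -0.0], [-0.0, 0.0, -1.0]]
force: [-4.4, 0.1, 19.9]
opening: 0.005
grasp_force: 10.0
```

That's the hard stop, at 20 N: the tab is fully in, and the real tip is about 24 mm above the reported z. I'll hold briefly, lift, and move behind the cover.

>>> move_arm:
  increments:
    - [[0,0,0],[0,0,0],1]
    - [[0,0,0],[0,0,0],1]
    - [[0,0,-0.3],[0,0,0],1]
    - [[0,0,-0.6],[0,0,0],1]
    - [[0,0,-0.6],[0,0,0],1]
    - [[0.43,0,0],[0,0,0],1]
    - [[0.86,0,0],[0,0,0],1]
    - [[0.86,0,0],[0,0,0],1]
    - [[0.86,0,0],[0,0,0],1]
    - [[0.86,0,0],[0,0,0],1]
    - [[0.43,0,0],[0,0,0],1]
    - [[0,0,0],[0,0,0],1]
    - [[0,0,0],[0,0,0],1]

```text
time_s: 8.77
position: [0.4668, 0.1685, 0.113]
tcp_rot: [[-0.754, 0.657, 0.001], [0.657, 0.754, -0.0], [-0.001, 0.0, -1.0]]
force: [-0.6, 0.5, 0.5]
opening: 0.004
grasp_force: 0.0
```

Run:
```python
from h import *
s=read_state();p=capture("wrist");q=capture("scene");T=s["position"]
print(s["time_s"],T,s["force"],RH.T@(T-O))
for l in("push_face","cover","tab_top"):
    for c in(p,q):
        for r in pinpoint(c,l)[:1]:print(l,round(r["confidence"],2),RH.T@(onz(c,r["xy"],{"push_face":.105,"cover":.096,"tab_top":.094}[l])-O))
B=[(box(-135,135,-95,95,90),(0,255,0)),(box(-105,-15,-50,50,106),(255,0,0)),(box(-12,26,-18,18,94),(255,0,255))]
overlay(q,B,[T+[0,0,.0244]],(225,130,130,97),6,"pics/j.png")
```

```text
8.7667 [0.46684423 0.16847552 0.11303935] [-0.58886967  0.51300145  0.4570234 ] [-0.12098339  0.00032384  0.11303935]
push_face 0.73 [-0.19710934  0.10189459  0.105     ]
push_face 0.97 [ 0.20541433 -0.27355221  0.105     ]
cover 0.77 [-0.22762693  0.10014274  0.096     ]
cover 0.96 [-0.05623108  0.01244935  0.096     ]
tab_top 0.59 [ 0.00369787 -0.00626742  0.094     ]
```

View pics/j.png

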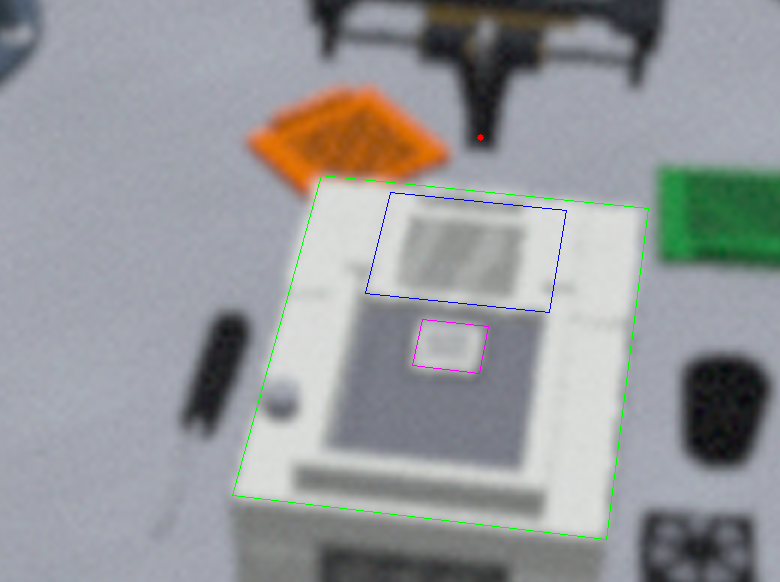

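Tab in and cover still seated. Now I'll lower behind the cover to about 8 mm above the flat top, measured from the tab's hard stop.

>>> move_arm:
  increments:
    - [[0,0,0.4],[0,0,0],1]
    - [[0,0,0.4],[0,0,0],1]
    - [[0,0,0.3],[0,0,0],1]
    - [[0,0,0.12],[0,0,0],1]
    - [[0,0,0.1],[0,0,0],1]
    - [[0,0,0],[0,0,0],1]

```text
time_s: 9.67
position: [0.4666, 0.1681, 0.0732]
tcp_rot: [[-0.753, 0.658, -0.001], [0.658, 0.753, -0.0], [0.001, -0.001, -1.0]]
force: [0.2, -0.3, 1.2]
opening: 0.005
grasp_force: 0.0
```

>>> move_arm:
  increments:
    - [[-0.1,0,0],[0,0,0],1]
    - [[-0.1,0,0],[0,0,0],1]
    - [[-0.1,0,0],[0,0,0],1]
    - [[-0.1,0,0],[0,0,0],1]

```text
time_s: 10.0
position: [0.476, 0.1602, 0.074]
tcp_rot: [[-0.753, 0.658, 0.0], [0.658, 0.753, 0.0], [0.0, 0.0, -1.0]]
force: [-2.0, 0.9, 1.3]
opening: 0.004
grasp_force: 0.7
```

>>> move_arm:
  increments:
    - [[-0.1,0,0],[0,0,0],1]
    - [[-0.1,0,0],[0,0,0],1]
    - [[-0.1,0,0],[0,0,0],1]

```text
time_s: 10.25
position: [0.4826, 0.1542, 0.0738]
tcp_rot: [[-0.753, 0.658, -0.0], [0.658, 0.753, 0.0], [0.0, 0.0, -1.0]]
force: [-1.6, 0.6, 0.6]
opening: 0.009
grasp_force: 0.7
```

Steady 1.8 N push; the cover is sliding over the tab. Continuing.

>>> move_arm:
  increments:
    - [[-0.15,0,0],[0,0,0],1]
    - [[-0.2,0,0],[0,0,0],1]
    - [[-0.2,0,0],[0,0,0],1]
    - [[-0.2,0,0],[0,0,0],1]
    - [[-0.2,0,0],[0,0,0],1]
    - [[-0.2,0,0],[0,0,0],1]
    - [[-0.2,0,0],[0,0,0],1]

```text
time_s: 10.83
position: [0.5135, 0.1272, 0.0736]
tcp_rot: [[-0.753, 0.658, -0.0], [0.658, 0.753, 0.0], [0.0, -0.0, -1.0]]
force: [-1.6, 0.7, -0.1]
opening: 0.005
grasp_force: 0.8
```

>>> move_arm:
  increments:
    - [[-0.2,0,0],[0,0,0],1]
    - [[-0.2,0,0],[0,0,0],1]
    - [[-0.2,0,0],[0,0,0],1]
    - [[-0.2,0,0],[0,0,0],1]
    - [[-0.2,0,0],[0,0,0],1]
    - [[-0.15,0,0],[0,0,0],1]
    - [[-0.12,0,0],[0,0,0],1]
    - [[-0.08,0,0],[0,0,0],1]
    - [[-0.04,0,0],[0,0,0],1]
    - [[0,0,0],[0,0,0],1]
    - [[0,0,0],[0,0,0],1]

```text
time_s: 11.75
position: [0.5447, 0.1001, 0.0736]
tcp_rot: [[-0.753, 0.658, 0.001], [0.658, 0.753, -0.0], [-0.001, 0.0, -1.0]]
force: [-0.4, -0.5, 0.2]
opening: 0.006
grasp_force: 0.0
```

Run:
```python
from h import *
s=read_state();p=capture("wrist");T=s["position"]
print(s["time_s"],T,s["force"],RH.T@(T-O))
for l in("cover","opening","push_face"):
    for r in pinpoint(p,l)[:1]:print(l,round(r["confidence"],2),RH.T@(onz(p,r["xy"],.096)-O))
q=capture("scene")
overlay(q,[(box(-10,80,-50,50,106),(255,0,0))],[],(225,130,130,97),6,"pics/k.png")
```

```text
11.75 [0.54471358 0.10011681 0.07361222] [-0.41024868 -0.52427076  0.20572957] [-1.73665736e-02  6.04322675e-07  7.36122152e-02]
cover 0.42 [ 0.03815424 -0.00245978  0.096     ]
opening 0.88 [-0.0635137  -0.00154655  0.096     ]
push_face 0.52 [-0.02924781 -0.08895882  0.096     ]
```

View pics/k.png

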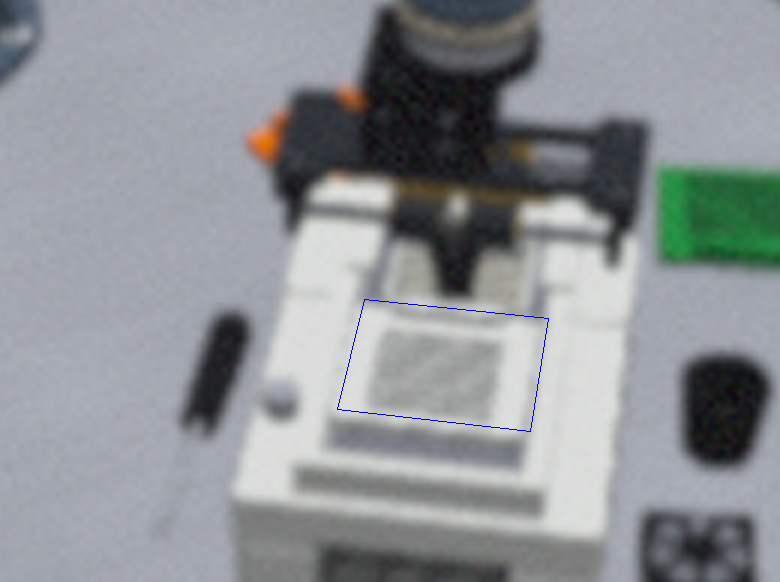

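The cover lies flat at about x = +36 mm, past the 22 mm needed, with the opening clear (the overlay matches). I'll back off and lift clear.

>>> move_arm:
  increments:
    - [[0.2,0,0],[0,0,0],1]
    - [[0.3,0,0],[0,0,0],1]
    - [[0,0,-0.5],[0,0,0],1]
    - [[0,0,-0.9],[0,0,0],1]
    - [[0,0,-0.9],[0,0,0],1]
    - [[0,0,-0.9],[0,0,0],1]
    - [[0,0,-0.5],[0,0,0],1]
    - [[0,0,0],[0,0,0],1]
    - [[0,0,0],[0,0,0],1]
    - [[0,0,0],[0,0,0],1]

```text
time_s: 12.83
position: [0.5316, 0.1105, 0.1836]
tcp_rot: [[-0.753, 0.658, -0.002], [0.658, 0.753, 0.0], [0.002, -0.002, -1.0]]
force: [-0.4, -0.1, -0.7]
opening: 0.01
grasp_force: 0.0
```

Run:
```python
from h import *
s=read_state();p=capture("scene")
print(s["time_s"],s["position"],s["force"],np.abs(s["qvel"]).max())
t=capture("top")
for c in(p,t):
  for r in pinpoint(c,"cover"):
    P=RH.T@(onz(c,r["xy"],.096)-O)
    if abs(P[1])<.03:print(P.round(4),r["confidence"])
print(hand_in())
```

```text
12.8333 [0.53164473 0.11046718 0.18358951] [-0.37129657 -0.13151728 -0.72953463] 1.0503755635358942
[0.0451 0.0019 0.096 ] 0.98
[ 0.0384 -0.0093  0.096 ] 0.65
the job is handed in; nothing more can be done
None
```

The tab is pressed fully in and the cover lies flat about 95 mm along its guides, so the opening is uncovered. The arm was lifted clear and the job handed in at about 13 s; no verdict came back.

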